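Snug the adjustable wrench on the bracket nut and tighten it

TASK

The adjustable wrench lies loosely around the square nut of the iron bracket. Roll the wrench's worm with a fingertip, pressing it only gently, until the sliding jaw is snug on the nut; only then swing the handle clockwise (seen from above) until the nut comes up firm, without forcing it further. Leave the wrench on the nut, let go, and do not disturb the other things on the bench.

Things in the scene. Friction and masses are not known exactly. Their poses are not given: they have to be found in the camera images.
- bracket: black iron bracket fixed to the bench: a round foot of radius 29 mm, 4 mm thick, under the nut, with a 40 mm wide, 60 mm tall upright centred 66 mm from the stud in its own +x direction. Origin on the bench on the vertical stud axis, z up. The stud's top is 20 mm above the bench.
- square_nut: square steel nut, 30 mm across flats, from 5 to 18 mm above the bench, turning on the vertical stud. Origin on the stud axis at bench height; its x and y axes are square to its flats.
- nut_turn (a joint): turn of the nut in rad, growing clockwise seen from above (tightening); starts at 0 to 0.03. It turns against a steady 0.2 N m (with the wrench's rub on the bench, 1 to 4 N across the handle at handle_mid) and comes up firm, at a hard stop, at 0.55. It may spring back by some 0.03 when let go.
- wrench: loose adjustable steel wrench lying flat, about 260 mm long, 0.8 kg. Origin: bench side, mid mouth (the nut's axis once snug). +x runs from handle to mouth, +y from fixed to sliding jaw, z up. Fixed jaw face at y = -15 mm, throat at x = -18 mm. The head around the worm is 17 mm high, y = -33 to 28 mm. Turning clockwise moves the handle to the wrench's own +y.
- wrench_mouth (a point): point in the middle of the mouth, at x = y = 0 of the wrench, 11 mm above its underside; on the nut's axis when the wrench is snug.
- handle_mid (a point): point inside the handle at x = -170 mm, y = 0 of the wrench, 7 mm above its underside. The handle is a bar 24 mm wide (y = -12 to 12) and 14 mm high, from x = -78 to -230 mm, with a round end of radius 14 mm. At the nut's stop 6 to 8 N across the handle here is firm; over about 10 N springs the jaw open.
- worm_top (a point): top of the worm, 24.5 mm above the bench (x = -50, y = 8 mm of the wrench), 7.5 mm proud of the head. The worm does not yield; more than 25 N of contact force (press and drag together) would damage it. The knurl grips a fingertip (friction about 1): some 6 to 10 N of press rolls it, under 4 N slips.
- worm_turn (a joint): turn of the worm in rad; grows, closing the jaw, when the top of the barrel is dragged towards the mouth (the wrench's +x). Starts at 0.5 to 2.5; snug near 5, so 2.5 to 5 rad (25 to 50 mm of rolling, several strokes). Resists with 0.04 N m (4 N at the rim) both ways, stays where left, stalls when the jaw is snug.
- jaw_slide (a joint): travel of the sliding jaw in m, 0.001 m per rad of the worm, growing as the jaw closes; opening between the jaw faces = 0.035 m minus this, so about 0.005 when the jaw is snug on the nut (a reading up to 0.5 mm less if the nut is slightly askew).
- sliding_jaw: the sliding jaw block, 36 x 17 x 12 mm, moves along the wrench's y; same origin as the wrench when jaw_slide is 0. Driven only by the worm: do not push it with the fingers.
- worm: the knurled worm barrel, radius 10 mm, 24 mm long; origin at its centre; it turns about its level axle, its own y axis, parallel to the wrench's y.
- mug: cobalt enamel mug holding washers, 82 mm wide, 85 mm tall; origin under its centre. Bystander.
- nut_driver: nut driver lying flat, 218 mm long, 28 mm square wooden handle and square steel shank; origin below the joint of handle and shank. Bystander.
- drawer_pull: white porcelain drawer pull standing on its foot, 34 mm wide and tall; origin under its centre. Bystander.
Not all that is in view belongs to the job. What is shaped like the bracket but pink is not meant.

How it is judged:
By the outcome, as a careful person would: the job done as asked, in the order asked, and still so for the second after the job is handed in, with the robot touching nothing.
It also fails if it takes over 64 s, if anything falls off the work surface, if the arm or the gripper's body presses on something with over 40 N, if the wrist force passes 120 N, or if a joint passes its speed limit or range.

ROBOT

A 6-joint arm with a two-finger parallel gripper is mounted at the origin on the work surface. World frame = base frame: x ahead of the robot, y to its left, z up, the work surface at z = 0. Lengths are in m, angles in rad, forces in N, time in s.
With the tool pointing down it reaches from about 0.225 to 0.875 m from the base axis. Payload 3.4 kg.
Tool frame: the origin (TCP) lies between the finger pads; the fingertips stand 11 mm ahead of it and the grasp point (between the pads) lies 8 mm behind it; z points along the fingers, y is the direction in which the jaws open and shut (so a half turn about z gives the same grasp; the last joint's range is limited). The gripper opens to 85 mm and grips with 20 to 120 N. Pads are 22 mm wide; open, the fingers measure 114 mm over their backs; the gripper's body (76 mm by 85 mm) begins 54 mm behind the grasp point. The pads swing forward as they close: fully open they stand 13 mm farther back than shut.
Start: joints at [1.091, 0.276, 1.505, -0, 1.361, -0.121], TCP at [0.202, 0.538, 0.242] pointing down, gripper open.
Joint ranges: [-2.89, 2.89], [-0.75, 2.08], [0.22, 2.7], [-1.18, 4.32], [0.11, 2.71], [-2.7, 2.7]. Speed limits (rad/s): [2.57, 2.57, 3.14, 3.14, 3.14, 3.14].

INTERFACE

Orientations are given as a unit quaternion [w, x, y, z].
In Python, from rig import manip gives the robot as it stands. The module is installed in compiled form; this text tells all that it offers.
- The arm moves only by the tool move_arm, never from a script. Its argument "series" is a list that holds one entry, the list of rows, each a list of 7 numbers: the shift along the world's x, y, z in m, then the turn, a rotation vector about the world's x, y, z in rad, then the finger opening in m, from 0 to 0.0854. A call has 1 to 20 rows; each row shifts and turns the commanded pose from where the row before left it; what a row does not reach is not made up. A row lasts 1/12 s, in which the tool goes at most 41.7 mm and 7.16 degrees, less where a joint would pass 70% of its speed; a pose out of reach is approached as far as the arm can. A call with a gripper value outside its range is refused whole. The fingers move at their own pace and stop on an object; "newtons" is the grip in N (left out, the last holds). Time passes only in rows, so rows that do not move let the fingers close. It gives the time, the measured TCP pose, the force and the opening at its end, in the units of the state.
- manip.get_state(): the state, without advancing time (a new reading comes with each control period).
- manip.get_image(name): name is "side" or "top"; returns a dict with "color" (400x640x3 uint8, red, green, blue), "fx", "fy", "cx", "cy" (pixels), "R" (3x3) and "t" (3): a world point X has camera coordinates R X + t. Camera axes: x right, y down, z forward; pixel columns grow to the right and rows downward; lengths in m; the calibration is good to about 2 mm. A picture is of the moment at which its call begins. There is no depth.
- manip.sign_off(): hands the job in, once; it reports no verdict.
The state is a dict: "clock": time; "qpos": joint angles; "qd": joint speeds; "effort": joint torques, N m; "position": TCP position; "ee_rot": TCP orientation; "contact_force": force on the tool from outside, world axes, zero at the start; "moment": the same for the moment, N m; "width": finger opening in m.
Only numpy, scipy, OpenCV 4.12 (cv2) and the standard library are available. Lean on these libraries where they do the work, as an engineer would, in place of code of your own. Each camera call takes 0.05 s, during which the arm holds its last target.

## Working session

There is one attempt and no reset: what is moved stays moved. The work goes in short steps, Python scripts to look and compute and a tool call to move; the robot and the scene stay as the last step left them, time stands still between calls to the robot, and variables do not carry over. Pictures are saved under pics/ and viewed, and the job is handed in when it is done.

Besides the shell and the picture viewer there is one more tool, called after "Emit:" by a JSON object that holds its "api" and its "payload", one argument or row to a line. move_arm: Moves the arm, as the interface text tells. Its arguments: {"type":"object","properties":{"series":{"type":"array"},"newtons":{"type":"number"}},"required":["series"]}

```bash
mkdir -p pics
cat > h.py <<'E'
from rig import manip
import cv2, numpy as np
def snap(n,f):
    im=manip.get_image(n); cv2.imwrite('pics/'+f,im['color'][:,:,::-1]); np.savez('pics/'+f+'.npz',**im); return im
def K(im): return np.array([[im['fx'],0,im['cx']],[0,im['fy'],im['cy']],[0,0,1.]])
def ray(im,u,v,z):
    R=np.array(im['R']);t=np.array(im['t']);d=R.T@np.linalg.solve(K(im),[u,v,1.]);c=-R.T@t
    return c+d*(z-c[2])/d[2]
def proj(im,X):
    p=K(im)@(np.array(im['R'])@np.array(X)+im['t']);return p[:2]/p[2]
E
python3 - <<'E'
from h import *
s=manip.get_state();print(s)
for n in('top','side'):
    im=snap(n,n+'0.png');print(n,im['fx'],im['cx'],im['cy'],im['R'],im['t'])
E
```

```text
{'clock': 0.0, 'qpos': array([ 1.09100362e+00,  2.76611880e-01,  1.50614087e+00, -2.27411629e-05,
        1.36068997e+00, -1.20985761e-01]), 'qd': array([ 0.00129621, -0.00085019, -0.00033926, -0.00057152,  0.00129703,
        0.00047414]), 'effort': array([ 1.12714333e-03, -4.16779876e+01, -2.45799762e+01, -1.58840714e-05,
        1.14422949e-02,  5.94119996e-06]), 'position': array([0.201684  , 0.53792602, 0.24142698]), 'ee_rot': array([-2.63089553e-04,  1.78440234e-01,  9.83950317e-01, -8.86901528e-04]), 'contact_force': array([-0.21308065, -0.34643046,  0.75868847]), 'moment': array([0.01904236, 0.01003129, 0.00395183]), 'width': 0.08509892147568664}
top 404.5212106117474 323.5407956378201 201.2984879797169 [[-0.07969642 -0.99681108 -0.00401824]
 [-0.97625496  0.07886624 -0.20175822]
 [ 0.20143173 -0.01215658 -0.97942712]] [0.0523174  0.57574988 1.07553584]
side 370.065394683687 319.9060870867261 204.93088302455342 [[-0.92904464 -0.36985784 -0.00901346]
 [-0.26742839  0.68818875 -0.67444666]
 [ 0.25565235 -0.6241806  -0.73826855]] [0.52551259 0.18277386 0.84877728]
```

View pics/top0.png

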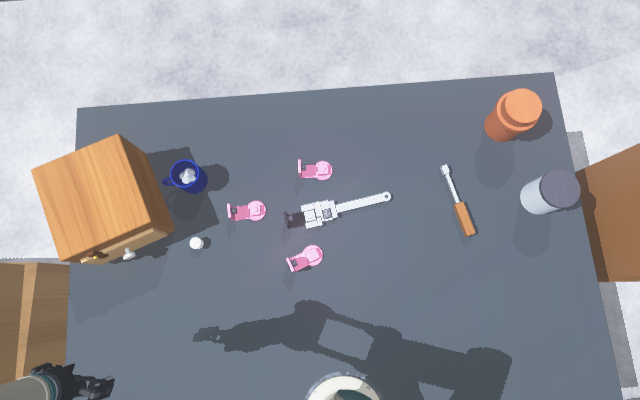

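View pics/side0.png

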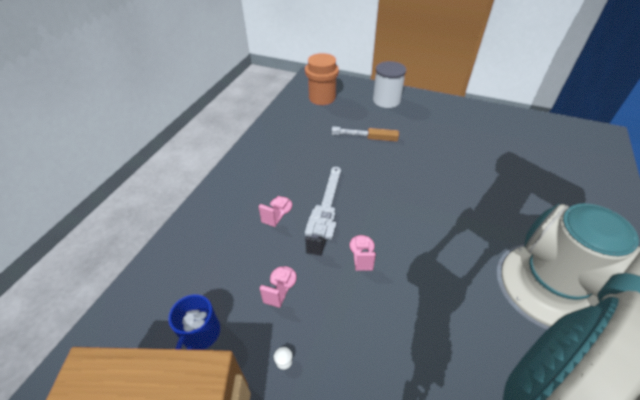

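Run:
```python
import cv2
a=cv2.imread('pics/top0.png')[180:240,280:400];b=cv2.imread('pics/side0.png')[160:260,290:350]
cv2.imwrite('pics/t0c.png',cv2.resize(a,None,fx=6.6,fy=6.6,interpolation=cv2.INTER_CUBIC))
cv2.imwrite('pics/s0c.png',cv2.resize(b,None,fx=6,fy=6,interpolation=cv2.INTER_CUBIC))
```

```text
(no output)
```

View pics/t0c.png

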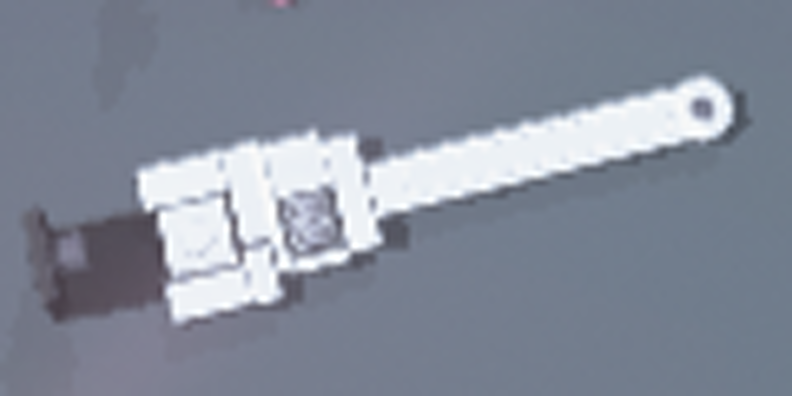

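View pics/s0c.png

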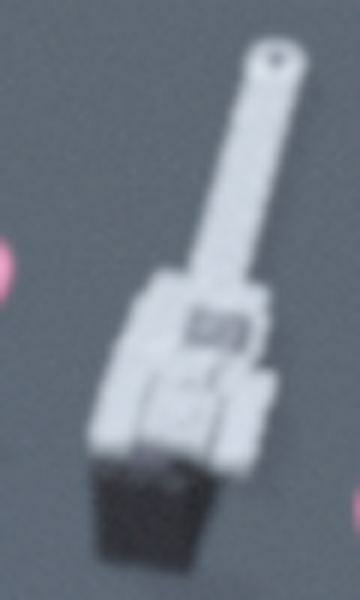

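Run:
```python
from h import *
im=dict(np.load('pics/top0.png.npz'))
g=im['color'].min(2); m=(g>190).astype(np.uint8); 
n,l,s,c=cv2.connectedComponentsWithStats(m); i=l[208,350]; print(s[i],c[i])
v,u=np.nonzero(l==i)
P=np.array([ray(im,a,b,.014) for a,b in zip(u,v)])[:,:2]
h=P[u>341]; vx,vy,x0,y0=cv2.fitLine(h.astype(np.float32),cv2.DIST_L2,0,.01,.01).ravel()
print('dir',vx,vy,x0,y0,np.degrees(np.arctan2(vy,vx)))
d=np.array([vx,vy]); 
if d[1]<0:d=-d   # handle->mouth is +world y? 
e=P@d; print(e.min(),e.max())
for nm,px,z in(('hole',(386.0,195.9),.014),('worm',(326.6,212.8),.0235),('nut',(309.8,215.3),.018),('wormTL',(280+278/6.6-.5,180+197/6.6-.5),.02),('wormBR',(280+345/6.6-.5,180+243/6.6-.5),.02)):
    print(nm,ray(im,*px,z))
im2=dict(np.load('pics/side0.png.npz'))
for nm,px,z in(('hole',(290+277/6-.5,160+60/6-.5),.014),('worm',(290+218/6-.5,160+328/6-.5),.0235),('nut',(290+178/6-.5,160+410/6-.5),.018)):
    print('side',nm,ray(im2,*px,z))
for p in [(323,170),(256,210),(312,256),(300,171),(293,264),(230,211)]: print('pink',p,ray(im,*p,.004))
```

```text
[301 192  90  37 992] [337.22782258 207.70564516]
dir 0.16773435 -0.9858322 0.5779218 -0.116168536 -80.34388
-0.2861038008412128 -0.024007591376602536
hole [ 0.58866151 -0.17781075  0.014     ]
worm [ 5.50971564e-01 -4.88118041e-04  2.35000000e-02]
nut [0.54853559 0.04835119 0.018     ]
wormTL [0.5628358  0.01297045 0.02      ]
wormBR [ 0.54013867 -0.01456254  0.02      ]
side hole [ 0.58566429 -0.17713675  0.014     ]
side worm [0.54673575 0.00501125 0.0235    ]
side nut [0.54767581 0.04980857 0.018     ]
pink (323, 170) [ 6.84735483e-01 -6.54704739e-04  4.00000000e-03]
pink (256, 210) [0.57934121 0.20477417 0.004     ]
pink (312, 256) [0.43262962 0.05102628 0.004     ]
pink (300, 171) [0.6872026  0.06812025 0.004     ]
pink (293, 264) [0.41436018 0.1067279  0.004     ]
pink (230, 211) [0.58249665 0.28091568 0.004     ]
```

Emit:
{"api": "move_arm", "payload": {
  "series": [
    [[0.0195, -0.0303, 0, 0, 0, -0.058, 0], [0.0195, -0.0303, 0, 0, 0, -0.058, 0], [0.0195, -0.0303, 0, 0, 0, -0.058, 0], [0.0195, -0.0303, 0, 0, 0, -0.058, 0], [0.0195, -0.0303, 0, 0, 0, -0.058, 0], [0.0195, -0.0303, 0, 0, 0, -0.058, 0], [0.0195, -0.0303, 0, 0, 0, -0.058, 0], [0.0195, -0.0303, 0, 0, 0, -0.058, 0], [0.0195, -0.0303, 0, 0, 0, -0.058, 0], [0.0195, -0.0303, 0, 0, 0, -0.058, 0], [0.0195, -0.0303, 0, 0, 0, -0.058, 0], [0.0195, -0.0303, 0, 0, 0, -0.058, 0], [0.0195, -0.0303, 0, 0, 0, -0.058, 0], [0.0195, -0.0303, 0, 0, 0, -0.058, 0], [0.0195, -0.0303, 0, 0, 0, -0.058, 0], [0.0195, -0.0303, 0, 0, 0, -0.058, 0], [0.0195, -0.0303, 0, 0, 0, -0.058, 0], [0.0195, -0.0303, 0, 0, 0, -0.058, 0], [0, 0, 0, 0, 0, 0, 0]]
  ],
  "newtons": 30
}}

```text
clock: 1.68
position: [0.5566, -0.0127, 0.2415]
ee_rot: [0.002, 0.648, 0.762, -0.001]
contact_force: [0.5, 0.2, -0.3]
width: -0.0
```

Emit:
{"api": "move_arm", "payload": {
  "series": [
    [[-0.005, 0.004, -0.03, 0, 0, 0.009, 0], [0, 0, -0.035, 0, 0, 0, 0], [0, 0, -0.035, 0, 0, 0, 0], [0, 0, -0.035, 0, 0, 0, 0], [0, 0, -0.03, 0, 0, 0, 0], [0, 0, -0.02, 0, 0, 0, 0], [0, 0, -0.01, 0, 0, 0, 0], [0, 0, 0, 0, 0, 0, 0], [0, 0, 0, 0, 0, 0, 0]]
  ]
}}

```text
clock: 2.43
position: [0.5481, -0.0028, 0.0475]
ee_rot: [-0.0, 0.642, 0.767, 0.0]
contact_force: [-0.2, -0.8, 0.1]
width: -0.0001
```

Run:
```python
from h import *
s=manip.get_state();print(s['position'],s['ee_rot'],s['contact_force'])
a=snap('side','s1.png');b=snap('top','t1.png')
A=cv2.resize(a['color'][130:270,260:380],None,fx=4,fy=4,interpolation=2)
B=cv2.resize(b['color'][150:270,260:400],None,fx=4,fy=4,interpolation=2)
cv2.imwrite('pics/s1c.png',A[:,:,::-1]);cv2.imwrite('pics/t1c.png',B[:,:,::-1])
```

```text
[ 0.54810935 -0.0028202   0.04746879] [-6.51301873e-05  6.41709051e-01  7.66948167e-01  1.41187533e-06] [-0.16295139 -0.8017272   0.13689168]
```

View pics/s1c.png

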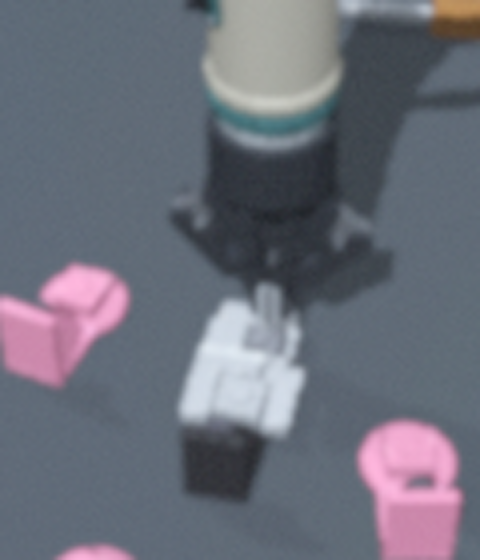

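View pics/t1c.png

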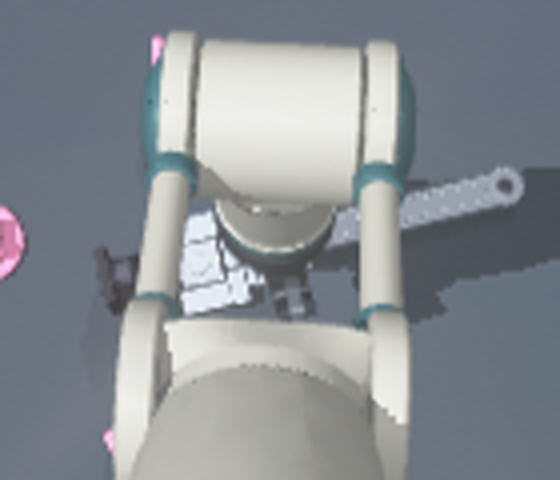

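Emit:
{"api": "move_arm", "payload": {
  "series": [
    [[0.0035, -0.006, 0, 0, 0, 0, 0], [0, 0, -0.005, 0, 0, 0, 0], [0, 0, -0.003, 0, 0, 0, 0], [0, 0, -0.001, 0, 0, 0, 0], [0, 0, 0, 0, 0, 0, 0], [0, 0, 0, 0, 0, 0, 0]]
  ]
}}

```text
clock: 3.03
position: [0.5513, -0.009, 0.0382]
ee_rot: [-0.0, 0.642, 0.767, -0.0]
contact_force: [-0.2, 0.1, -0.4]
width: 0.0003
```

Emit:
{"api": "move_arm", "payload": {
  "series": [
    [[0, 0, -0.001, 0, 0, 0, 0], [0, 0, -0.001, 0, 0, 0, 0], [0, 0, -0.0005, 0, 0, 0, 0], [0, 0, 0, 0, 0, 0, 0]]
  ]
}}

```text
clock: 3.37
position: [0.5513, -0.009, 0.0357]
ee_rot: [-0.0, 0.642, 0.767, -0.0]
contact_force: [-0.9, 0.2, 0.5]
width: -0.0003
```

Emit:
{"api": "move_arm", "payload": {
  "series": [
    [[0, 0, -0.0005, 0, 0, 0, 0], [0, 0, 0, 0, 0, 0, 0], [0, 0, 0, 0, 0, 0, 0]]
  ]
}}

```text
clock: 3.62
position: [0.5515, -0.009, 0.0354]
ee_rot: [0.0, 0.642, 0.767, 0.0]
contact_force: [0.0, 0.4, 0.6]
width: -0.0002
```

Emit:
{"api": "move_arm", "payload": {
  "series": [
    [[0, 0, -0.0005, 0, 0, 0, 0], [0, 0, 0, 0, 0, 0, 0], [0, 0, 0, 0, 0, 0, 0]]
  ]
}}

```text
clock: 3.87
position: [0.5515, -0.009, 0.0352]
ee_rot: [0.0, 0.642, 0.767, 0.0]
contact_force: [-0.7, 0.8, 4.5]
width: -0.0002
```

Emit:
{"api": "move_arm", "payload": {
  "series": [
    [[0, 0, -0.0003, 0, 0, 0, 0], [0, 0, 0, 0, 0, 0, 0], [0, 0, 0, 0, 0, 0, 0]]
  ]
}}

```text
clock: 4.12
position: [0.5515, -0.009, 0.0351]
ee_rot: [0.0, 0.642, 0.767, 0.0]
contact_force: [-2.3, 0.8, 5.6]
width: 0.0002
```

Emit:
{"api": "move_arm", "payload": {
  "series": [
    [[0, 0, -0.0003, 0, 0, 0, 0], [0, 0, 0, 0, 0, 0, 0], [0, 0, 0, 0, 0, 0, 0]]
  ]
}}

```text
clock: 4.37
position: [0.5515, -0.009, 0.035]
ee_rot: [0.0, 0.642, 0.767, 0.0]
contact_force: [-2.3, 0.6, 8.2]
width: -0.0001
```

Emit:
{"api": "move_arm", "payload": {
  "series": [
    [[-0.0002, 0.0013, 0, 0, 0, 0, 0], [-0.0002, 0.0013, 0, 0, 0, 0, 0], [-0.0003, 0.0014, 0, 0, 0, 0, 0], [0, 0, 0, 0, 0, 0, 0]]
  ]
}}

```text
clock: 4.7
position: [0.5512, -0.0066, 0.0353]
ee_rot: [0.002, 0.641, 0.767, -0.001]
contact_force: [-1.9, -5.2, 10.1]
width: -0.0004
```

Emit:
{"api": "move_arm", "payload": {
  "series": [
    [[-0.0002, 0.0013, -0.0001, 0, 0, 0, 0], [-0.0002, 0.0013, 0, 0, 0, 0, 0], [-0.0003, 0.0014, 0, 0, 0, 0, 0], [-0.0002, 0.001, 0, 0, 0, 0, 0]]
  ]
}}

```text
clock: 5.03
position: [0.5504, -0.0016, 0.0353]
ee_rot: [0.002, 0.641, 0.767, -0.001]
contact_force: [-2.1, -5.1, 9.6]
width: -0.0006
```

Emit:
{"api": "move_arm", "payload": {
  "series": [
    [[-0.0002, 0.0013, 0, 0, 0, 0, 0], [-0.0002, 0.0013, 0, 0, 0, 0, 0], [-0.0003, 0.0014, 0, 0, 0, 0, 0], [-0.0002, 0.0013, 0, 0, 0, 0, 0], [-0.0002, 0.0013, 0, 0, 0, 0, 0]]
  ]
}}

```text
clock: 5.45
position: [0.5493, 0.0049, 0.0353]
ee_rot: [0.002, 0.641, 0.767, -0.001]
contact_force: [-2.5, -5.3, 9.5]
width: 0.0002
```

Emit:
{"api": "move_arm", "payload": {
  "series": [
    [[-0.0002, 0.0013, 0, 0, 0, 0, 0], [-0.0002, 0.0013, 0, 0, 0, 0, 0], [-0.0002, 0.0012, 0, 0, 0, 0, 0]]
  ]
}}

```text
clock: 5.7
position: [0.5486, 0.0089, 0.0352]
ee_rot: [0.001, 0.641, 0.767, -0.001]
contact_force: [-2.1, -3.2, 8.1]
width: -0.0
```

Emit:
{"api": "move_arm", "payload": {
  "series": [
    [[0, 0, 0.006, 0, 0, 0, 0], [0.0016, -0.0095, 0, 0, 0, 0, 0], [0.0016, -0.0095, 0, 0, 0, 0, 0], [0, 0, 0, 0, 0, 0, 0], [0, 0, -0.0035, 0, 0, 0, 0], [0, 0, -0.0015, 0, 0, 0, 0], [0, 0, -0.0005, 0, 0, 0, 0], [0, 0, 0, 0, 0, 0, 0], [0, 0, 0, 0, 0, 0, 0]]
  ]
}}

```text
clock: 6.45
position: [0.5515, -0.009, 0.0351]
ee_rot: [0.001, 0.642, 0.767, -0.0]
contact_force: [-1.2, -1.8, 6.1]
width: -0.0002
```

Emit:
{"api": "move_arm", "payload": {
  "series": [
    [[0, 0, -0.0002, 0, 0, 0, 0], [-0.0002, 0.0013, 0, 0, 0, 0, 0], [-0.0002, 0.0013, 0, 0, 0, 0, 0], [-0.0003, 0.0014, 0, 0, 0, 0, 0], [-0.0002, 0.0013, 0, 0, 0, 0, 0], [-0.0002, 0.0013, 0, 0, 0, 0, 0], [-0.0002, 0.0013, 0, 0, 0, 0, 0]]
  ]
}}

```text
clock: 7.03
position: [0.5502, -0.0022, 0.0353]
ee_rot: [0.001, 0.641, 0.767, -0.001]
contact_force: [-1.6, -4.9, 9.1]
width: 0.0001
```

Run:
```python
from h import *
b=snap('top','t2.png')
B=cv2.resize(b['color'][190:240,280:350],None,fx=10,fy=10,interpolation=2)
cv2.imwrite('pics/t2c.png',B[:,:,::-1])
a=snap('side','s2.png');
A=cv2.resize(a['color'][190:260,295:345],None,fx=8,fy=8,interpolation=2)
cv2.imwrite('pics/s2c.png',A[:,:,::-1])
```

```text
(no output)
```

View pics/t2c.png

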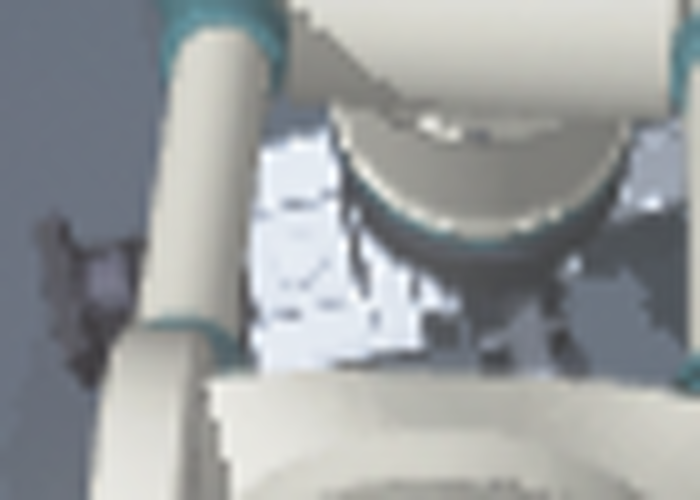

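View pics/s2c.png

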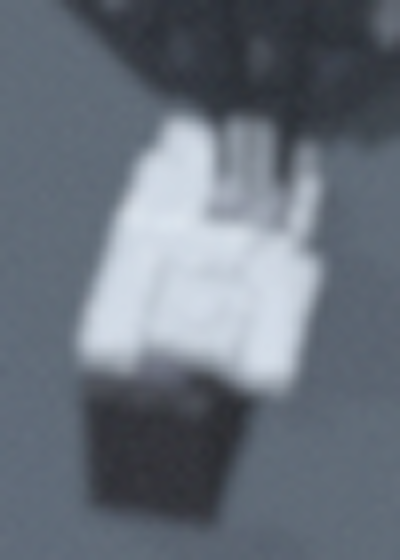

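Emit:
{"api": "move_arm", "payload": {
  "series": [
    [[-0.0002, 0.0013, 0, 0, 0, 0, 0], [-0.0002, 0.0013, 0, 0, 0, 0, 0], [-0.0003, 0.0014, 0, 0, 0, 0, 0], [-0.0002, 0.0013, 0, 0, 0, 0, 0]]
  ]
}}

```text
clock: 7.47
position: [0.549, 0.0031, 0.0353]
ee_rot: [0.001, 0.641, 0.767, -0.001]
contact_force: [-3.0, -6.0, 9.4]
width: -0.0002
```

Emit:
{"api": "move_arm", "payload": {
  "series": [
    [[-0.0002, 0.0013, 0, 0, 0, 0, 0], [-0.0002, 0.0013, 0, 0, 0, 0, 0], [-0.0002, 0.0012, 0, 0, 0, 0, 0]]
  ]
}}

```text
clock: 7.72
position: [0.5483, 0.0066, 0.0353]
ee_rot: [0.001, 0.641, 0.767, -0.001]
contact_force: [-3.2, -6.2, 9.1]
width: 0.0002
```

Emit:
{"api": "move_arm", "payload": {
  "series": [
    [[0, 0, 0.006, 0, 0, 0, 0], [0.0018, -0.0085, 0, 0, 0, 0, 0], [0.0018, -0.0085, 0, 0, 0, 0, 0], [0, 0, 0, 0, 0, 0, 0], [0, 0, -0.0035, 0, 0, 0, 0], [0, 0, -0.0015, 0, 0, 0, 0], [0, 0, -0.0007, 0, 0, 0, 0], [0, 0, 0, 0, 0, 0, 0], [0, 0, 0, 0, 0, 0, 0]]
  ]
}}

```text
clock: 8.47
position: [0.5521, -0.0088, 0.0351]
ee_rot: [0.0, 0.642, 0.767, -0.0]
contact_force: [-1.0, -1.6, 5.5]
width: -0.0
```

Emit:
{"api": "move_arm", "payload": {
  "series": [
    [[0, 0, -0.0003, 0, 0, 0, 0], [-0.0002, 0.0013, 0, 0, 0, 0, 0], [-0.0002, 0.0013, 0, 0, 0, 0, 0], [-0.0003, 0.0014, 0, 0, 0, 0, 0], [-0.0002, 0.0013, 0, 0, 0, 0, 0]]
  ]
}}

```text
clock: 8.88
position: [0.5516, -0.0054, 0.0353]
ee_rot: [0.002, 0.641, 0.768, -0.001]
contact_force: [-2.4, -7.9, 8.5]
width: -0.0003
```

Emit:
{"api": "move_arm", "payload": {
  "series": [
    [[-0.0002, 0.0013, -0.0001, 0, 0, 0, 0], [-0.0002, 0.0013, 0, 0, 0, 0, 0]]
  ]
}}

```text
clock: 9.05
position: [0.5511, -0.003, 0.0353]
ee_rot: [0.002, 0.641, 0.768, -0.001]
contact_force: [-3.4, -8.7, 9.8]
width: 0.0004
```

Emit:
{"api": "move_arm", "payload": {
  "series": [
    [[-0.0002, 0.0013, 0, 0, 0, 0, 0], [-0.0002, 0.0013, 0, 0, 0, 0, 0], [0, 0, 0, 0, 0, 0, 0]]
  ]
}}

```text
clock: 9.3
position: [0.5506, -0.0005, 0.0353]
ee_rot: [0.002, 0.641, 0.768, -0.002]
contact_force: [-1.9, -8.4, 9.2]
width: 0.0001
```

Emit:
{"api": "move_arm", "payload": {
  "series": [
    [[0, 0, 0.02, 0, 0, 0, 0], [0, 0, 0.03, 0, 0, 0, 0], [0.017, -0.028, 0.02, 0, 0, 0, 0], [0.017, -0.028, 0, 0, 0, 0, 0], [0.017, -0.028, 0, 0, 0, 0, 0], [0.017, -0.028, 0, 0, 0, 0, 0], [0, 0, 0, 0, 0, 0, 0]]
  ]
}}

```text
clock: 9.88
position: [0.6224, -0.1154, 0.1041]
ee_rot: [0.003, 0.643, 0.766, 0.0]
contact_force: [1.3, -0.1, 0.3]
width: 0.0004
```

Run:
```python
from h import *
s=manip.get_state();print(s['position'],s['contact_force'])
b=snap('top','t3.png')
B=cv2.resize(b['color'][180:240,280:400],None,fx=6.6,fy=6.6,interpolation=2)
cv2.imwrite('pics/t3c.png',B[:,:,::-1])
a=snap('side','s3.png');
A=cv2.resize(a['color'][160:260,290:350],None,fx=6,fy=6,interpolation=2)
cv2.imwrite('pics/s3c.png',A[:,:,::-1])
```

```text
[ 0.62235796 -0.11538867  0.10412524] [ 1.26232268 -0.11509691  0.295698  ]
```

View pics/t3c.png

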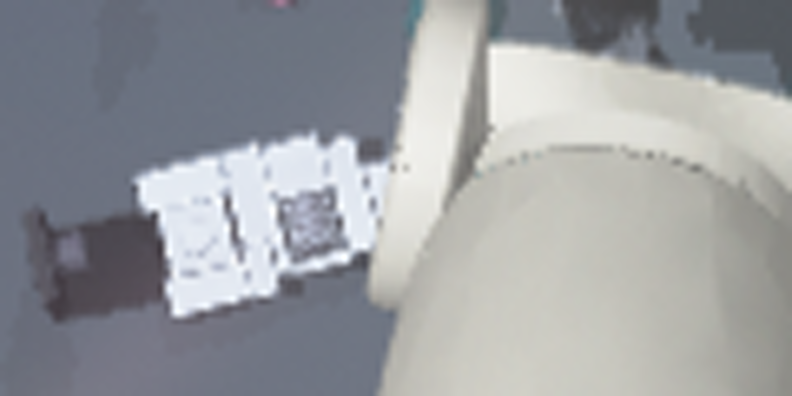

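View pics/s3c.png

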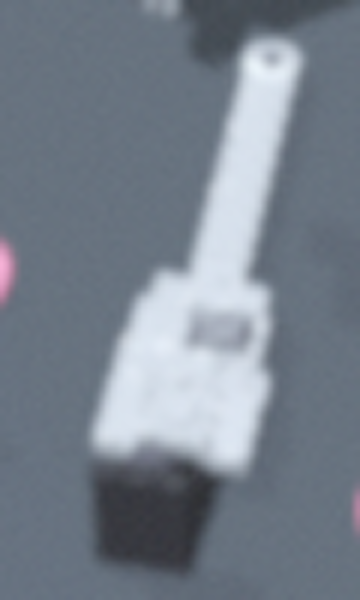

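Run:
```python
from h import *
a=dict(np.load('pics/side0.png.npz'));c=dict(np.load('pics/s3.png.npz'))
for im in(a,c):
    g=im['color'].min(2); m=(g>150).astype(np.uint8); 
    n,l,s,cc=cv2.connectedComponentsWithStats(m); i=l[190,333] or l[190,330]
    v,u=np.nonzero((l==i)); k=(v>171)&(v<203); 
    P=np.array([ray(im,x,y,.012) for x,y in zip(u[k],v[k])])[:,:2]
    vx,vy,x0,y0=cv2.fitLine(P.astype(np.float32),cv2.DIST_L2,0,.01,.01).ravel()
    print(np.degrees(np.arctan2(vy,vx)),x0+vx/vy*(-.118-y0), s[i])
```

```text
-81.24371 0.5760867 [ 305  167   36   71 1100]
-80.18588 0.57729775 [ 305  167   35   71 1134]
```

Emit:
{"api": "move_arm", "payload": {
  "series": [
    [[0, -0.002, -0.035, 0, 0, 0, 0], [0, 0, -0.03, 0, 0, 0, 0], [0, 0, -0.015, 0, 0, 0, 0], [0, 0, -0.007, 0, 0, 0, 0], [0, 0, 0, 0, 0, 0, 0], [0, 0, 0, 0, 0, 0, 0]]
  ]
}}

```text
clock: 10.48
position: [0.6183, -0.1112, 0.0176]
ee_rot: [-0.0, 0.642, 0.767, 0.0]
contact_force: [0.1, 0.7, 0.6]
width: 0.0002
```

Emit:
{"api": "move_arm", "payload": {
  "series": [
    [[-0.006, -0.001, -0.001, 0, 0, 0, 0], [-0.006, -0.001, 0, 0, 0, 0, 0], [-0.004, -0.0007, 0, 0, 0, 0, 0], [-0.003, -0.0005, 0, 0, 0, 0, 0], [0, 0, 0, 0, 0, 0, 0]]
  ]
}}

```text
clock: 10.9
position: [0.5996, -0.1157, 0.0174]
ee_rot: [0.001, 0.642, 0.767, 0.0]
contact_force: [0.4, -0.2, 0.8]
width: -0.0002
```

Emit:
{"api": "move_arm", "payload": {
  "series": [
    [[-0.002, -0.0003, -0.001, 0, 0, 0, 0], [-0.002, -0.0003, 0, 0, 0, 0, 0], [0, 0, 0, 0, 0, 0, 0]]
  ]
}}

```text
clock: 11.15
position: [0.5983, -0.1163, 0.0169]
ee_rot: [0.003, 0.642, 0.767, 0.002]
contact_force: [4.7, 0.7, 4.6]
width: -0.0001
```

Emit:
{"api": "move_arm", "payload": {
  "series": [
    [[-0.0033, -0.001, 0.0008, 0, 0, -0.02, 0], [-0.0033, -0.0011, 0, 0, 0, -0.02, 0], [-0.0033, -0.0011, 0, 0, 0, -0.02, 0]]
  ]
}}

```text
clock: 11.4
position: [0.5878, -0.1192, 0.017]
ee_rot: [0.002, 0.665, 0.746, 0.002]
contact_force: [6.4, 2.6, 2.4]
width: 0.0001
```

Run:
```python
import numpy as np
N=np.array([.5487,.049]);p=np.array([.5878,-.1192]);r=np.hypot(*(p-N));f=np.arctan2(*(p-N)[::-1]);print(r,f)
for k in range(0,34):
    a=f-.015*k;b=a-.015;print(k,np.round(r*np.array([np.cos(b)-np.cos(a),np.sin(b)-np.sin(a)]),4), np.round(N+r*np.array([np.cos(b),np.sin(b)]),3))
```

```text
0.17268482851715725 -1.342391507640244
0 [-0.0025 -0.0006] [ 0.585 -0.12 ]
1 [-0.0025 -0.0005] [ 0.583 -0.12 ]
2 [-0.0025 -0.0005] [ 0.58  -0.121]
3 [-0.0026 -0.0005] [ 0.578 -0.121]
4 [-0.0026 -0.0004] [ 0.575 -0.122]
5 [-0.0026 -0.0004] [ 0.573 -0.122]
6 [-0.0026 -0.0003] [ 0.57  -0.122]
7 [-0.0026 -0.0003] [ 0.567 -0.123]
8 [-0.0026 -0.0003] [ 0.565 -0.123]
9 [-0.0026 -0.0002] [ 0.562 -0.123]
10 [-0.0026 -0.0002] [ 0.56  -0.123]
11 [-0.0026 -0.0001] [ 0.557 -0.123]
12 [-0.0026 -0.0001] [ 0.554 -0.124]
13 [-0.0026 -0.0001] [ 0.552 -0.124]
14 [-0.0026 -0.    ] [ 0.549 -0.124]
15 [-0.0026  0.    ] [ 0.547 -0.124]
16 [-0.0026  0.    ] [ 0.544 -0.124]
17 [-0.0026  0.0001] [ 0.542 -0.124]
18 [-0.0026  0.0001] [ 0.539 -0.123]
19 [-0.0026  0.0002] [ 0.536 -0.123]
20 [-0.0026  0.0002] [ 0.534 -0.123]
21 [-0.0026  0.0002] [ 0.531 -0.123]
22 [-0.0026  0.0003] [ 0.529 -0.123]
23 [-0.0026  0.0003] [ 0.526 -0.122]
24 [-0.0026  0.0004] [ 0.523 -0.122]
25 [-0.0026  0.0004] [ 0.521 -0.121]
26 [-0.0026  0.0004] [ 0.518 -0.121]
27 [-0.0025  0.0005] [ 0.516 -0.121]
28 [-0.0025  0.0005] [ 0.513 -0.12 ]
29 [-0.0025  0.0006] [ 0.511 -0.119]
30 [-0.0025  0.0006] [ 0.508 -0.119]
31 [-0.0025  0.0006] [ 0.506 -0.118]
32 [-0.0025  0.0007] [ 0.503 -0.118]
33 [-0.0025  0.0007] [ 0.501 -0.117]
```

Emit:
{"api": "move_arm", "payload": {
  "series": [
    [[-0.0025, -0.0006, 0.0005, 0, 0, -0.015, 0], [-0.0025, -0.0006, 0, 0, 0, -0.015, 0], [-0.0025, -0.0006, 0, 0, 0, -0.015, 0]]
  ]
}}

```text
clock: 11.65
position: [0.5792, -0.1209, 0.017]
ee_rot: [0.001, 0.682, 0.731, 0.001]
contact_force: [5.4, 2.2, 2.0]
width: 0.0003
```

Emit:
{"api": "move_arm", "payload": {
  "series": [
    [[-0.0026, -0.0005, 0.0003, 0, 0, -0.015, 0], [-0.0026, -0.0004, 0, 0, 0, -0.015, 0], [-0.0026, -0.0004, 0, 0, 0, -0.015, 0], [-0.0026, -0.0003, 0, 0, 0, -0.015, 0], [-0.0026, -0.0003, 0, 0, 0, -0.015, 0], [-0.0026, -0.0003, 0, 0, 0, -0.015, 0]]
  ]
}}

```text
clock: 12.15
position: [0.5629, -0.123, 0.017]
ee_rot: [0.0, 0.714, 0.7, 0.001]
contact_force: [4.8, 2.4, 0.9]
width: -0.0003
```

Emit:
{"api": "move_arm", "payload": {
  "series": [
    [[-0.0026, -0.0002, 0, 0, 0, -0.015, 0], [-0.0026, -0.0002, 0, 0, 0, -0.015, 0], [-0.0026, -0.0001, 0, 0, 0, -0.015, 0], [-0.0026, -0.0001, 0, 0, 0, -0.015, 0], [-0.0026, 0, 0, 0, 0, -0.015, 0], [-0.0026, 0, 0, 0, 0, -0.015, 0], [-0.0026, 0, 0, 0, 0, -0.015, 0]]
  ]
}}

```text
clock: 12.73
position: [0.5448, -0.1236, 0.0171]
ee_rot: [0.001, 0.75, 0.662, 0.001]
contact_force: [5.8, 2.3, 0.8]
width: -0.0001
```

Emit:
{"api": "move_arm", "payload": {
  "series": [
    [[-0.0026, 0.0001, 0, 0, 0, -0.015, 0], [-0.0026, 0.0001, 0, 0, 0, -0.015, 0], [-0.0026, 0.0002, 0, 0, 0, -0.015, 0], [-0.0026, 0.0002, 0, 0, 0, -0.015, 0], [-0.0026, 0.0003, 0, 0, 0, -0.015, 0], [-0.0026, 0.0003, 0, 0, 0, -0.015, 0], [-0.0026, 0.0004, 0, 0, 0, -0.015, 0]]
  ]
}}

```text
clock: 13.32
position: [0.5266, -0.1223, 0.0171]
ee_rot: [0.001, 0.783, 0.621, 0.001]
contact_force: [4.1, 1.0, 0.9]
width: -0.0001
```

Emit:
{"api": "move_arm", "payload": {
  "series": [
    [[-0.0026, 0.0004, 0, 0, 0, -0.015, 0], [-0.0026, 0.0004, 0, 0, 0, -0.015, 0], [-0.0017, 0.0003, 0, 0, 0, -0.01, 0]]
  ]
}}

```text
clock: 13.57
position: [0.5195, -0.1212, 0.017]
ee_rot: [0.001, 0.796, 0.606, 0.0]
contact_force: [4.7, 0.8, 1.0]
width: -0.0002
```

Emit:
{"api": "move_arm", "payload": {
  "series": [
    [[-0.0017, 0.0003, 0, 0, 0, -0.01, 0], [-0.0017, 0.0003, 0, 0, 0, -0.01, 0]]
  ]
}}

```text
clock: 13.73
position: [0.5163, -0.1207, 0.0171]
ee_rot: [0.001, 0.802, 0.598, 0.0]
contact_force: [5.5, 0.6, 1.5]
width: -0.0
```

Emit:
{"api": "move_arm", "payload": {
  "series": [
    [[-0.0012, 0.0003, 0, 0, 0, -0.007, 0], [-0.0012, 0.0003, 0, 0, 0, -0.007, 0]]
  ]
}}

```text
clock: 13.9
position: [0.5139, -0.1201, 0.017]
ee_rot: [0.001, 0.806, 0.592, 0.0]
contact_force: [4.3, 0.7, 1.0]
width: -0.0005
```

Emit:
{"api": "move_arm", "payload": {
  "series": [
    [[-0.0012, 0.0003, 0, 0, 0, -0.007, 0], [-0.0012, 0.0003, 0, 0, 0, -0.007, 0]]
  ]
}}

```text
clock: 14.07
position: [0.5114, -0.1196, 0.017]
ee_rot: [0.001, 0.81, 0.587, 0.0]
contact_force: [5.0, 0.4, 0.1]
width: 0.0
```

Emit:
{"api": "move_arm", "payload": {
  "series": [
    [[-0.001, 0.0002, 0, 0, 0, -0.006, 0], [0, 0, 0, 0, 0, 0, 0]]
  ]
}}

```text
clock: 14.23
position: [0.51, -0.1192, 0.017]
ee_rot: [0.0, 0.811, 0.584, 0.0]
contact_force: [4.8, -0.3, 1.9]
width: -0.0001
```

Emit:
{"api": "move_arm", "payload": {
  "series": [
    [[-0.001, 0.0002, 0, 0, 0, -0.006, 0], [0, 0, 0, 0, 0, 0, 0]]
  ]
}}

```text
clock: 14.4
position: [0.509, -0.119, 0.017]
ee_rot: [0.0, 0.813, 0.582, 0.0]
contact_force: [4.2, -0.6, 2.4]
width: -0.0003
```

Emit:
{"api": "move_arm", "payload": {
  "series": [
    [[-0.001, 0.0002, 0, 0, 0, -0.006, 0], [0, 0, 0, 0, 0, 0, 0]]
  ]
}}

```text
clock: 14.57
position: [0.5081, -0.1187, 0.017]
ee_rot: [0.0, 0.815, 0.58, 0.0]
contact_force: [4.3, -0.4, 1.7]
width: -0.0001
```

Emit:
{"api": "move_arm", "payload": {
  "series": [
    [[-0.001, 0.0003, 0, 0, 0, -0.006, 0], [0, 0, 0, 0, 0, 0, 0]]
  ]
}}

```text
clock: 14.73
position: [0.507, -0.1185, 0.017]
ee_rot: [0.0, 0.817, 0.577, 0.0]
contact_force: [3.4, -1.2, 1.5]
width: 0.0002
```

Emit:
{"api": "move_arm", "payload": {
  "series": [
    [[-0.001, 0.0003, 0, 0, 0, -0.006, 0], [0, 0, 0, 0, 0, 0, 0]]
  ]
}}

```text
clock: 14.9
position: [0.506, -0.1182, 0.017]
ee_rot: [0.0, 0.818, 0.575, 0.0]
contact_force: [4.8, -1.3, 1.2]
width: -0.0003
```

Emit:
{"api": "move_arm", "payload": {
  "series": [
    [[-0.001, 0.0003, 0, 0, 0, -0.006, 0], [0, 0, 0, 0, 0, 0, 0]]
  ]
}}

```text
clock: 15.07
position: [0.505, -0.1179, 0.017]
ee_rot: [0.0, 0.82, 0.572, -0.0]
contact_force: [5.2, -1.4, 2.5]
width: 0.0003
```

Emit:
{"api": "move_arm", "payload": {
  "series": [
    [[-0.001, 0.0003, 0, 0, 0, -0.006, 0], [0, 0, 0, 0, 0, 0, 0]]
  ]
}}

```text
clock: 15.23
position: [0.504, -0.1176, 0.017]
ee_rot: [0.0, 0.822, 0.57, -0.0]
contact_force: [4.3, -2.0, 0.9]
width: 0.0003
```

Emit:
{"api": "move_arm", "payload": {
  "series": [
    [[-0.001, 0.0003, 0, 0, 0, -0.006, 0], [0, 0, 0, 0, 0, 0, 0]]
  ]
}}

```text
clock: 15.4
position: [0.5029, -0.1173, 0.017]
ee_rot: [0.0, 0.823, 0.568, -0.0]
contact_force: [4.8, -1.6, 1.9]
width: 0.0002
```

Run:
```python
from h import *
a=snap('side','s4.png');
A=cv2.resize(a['color'][150:270,285:385],None,fx=5,fy=5,interpolation=2)
cv2.imwrite('pics/s4c.png',A[:,:,::-1])
b=snap('top','t4.png')
B=cv2.resize(b['color'][180:260,280:400],None,fx=6,fy=6,interpolation=2)
cv2.imwrite('pics/t4c.png',B[:,:,::-1])
```

```text
(no output)
```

View pics/s4c.png

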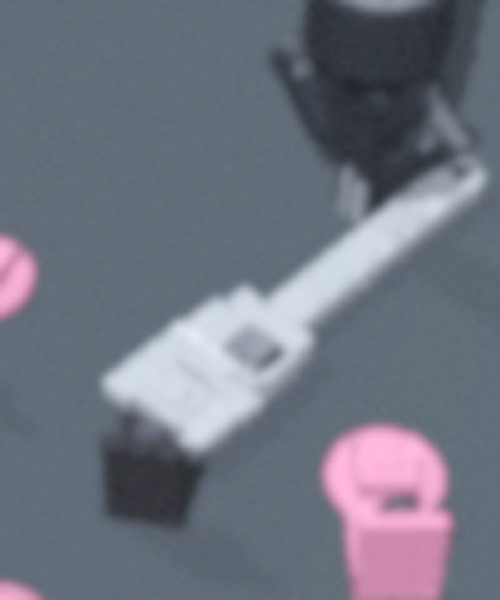

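View pics/t4c.png

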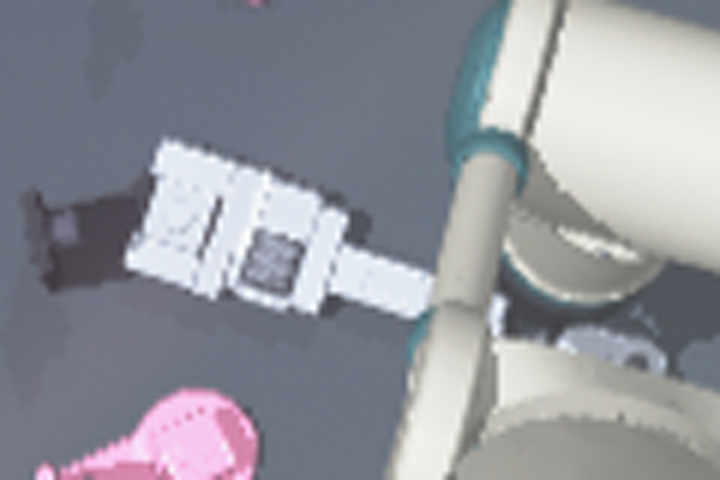

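Emit:
{"api": "move_arm", "payload": {
  "series": [
    [[-0.001, 0.0003, 0, 0, 0, -0.006, 0], [0, 0, 0, 0, 0, 0, 0]]
  ]
}}

```text
clock: 15.67
position: [0.5022, -0.1171, 0.017]
ee_rot: [0.0, 0.825, 0.565, 0.0]
contact_force: [4.6, -2.4, 1.0]
width: 0.0
```

Emit:
{"api": "move_arm", "payload": {
  "series": [
    [[-0.001, 0.0003, 0, 0, 0, -0.006, 0], [0, 0, 0, 0, 0, 0, 0]]
  ]
}}

```text
clock: 15.83
position: [0.5015, -0.1169, 0.0171]
ee_rot: [0.001, 0.827, 0.563, 0.0]
contact_force: [4.9, -2.1, 1.1]
width: -0.0003
```

Emit:
{"api": "move_arm", "payload": {
  "series": [
    [[-0.001, 0.0003, 0, 0, 0, -0.006, 0], [0, 0, 0, 0, 0, 0, 0]]
  ]
}}

```text
clock: 16.0
position: [0.5008, -0.1167, 0.0171]
ee_rot: [0.001, 0.828, 0.56, 0.001]
contact_force: [5.3, -2.6, 0.6]
width: 0.0
```

Emit:
{"api": "move_arm", "payload": {
  "series": [
    [[-0.001, 0.0003, 0, 0, 0, -0.006, 0], [0, 0, 0, 0, 0, 0, 0]]
  ]
}}

```text
clock: 16.17
position: [0.5002, -0.1165, 0.0171]
ee_rot: [0.001, 0.83, 0.558, 0.001]
contact_force: [5.8, -2.1, -0.3]
width: 0.0001
```

Emit:
{"api": "move_arm", "payload": {
  "series": [
    [[-0.001, 0.0003, 0, 0, 0, -0.005, 0], [0, 0, 0, 0, 0, 0, 0]]
  ]
}}

```text
clock: 16.33
position: [0.4996, -0.1163, 0.0172]
ee_rot: [0.002, 0.832, 0.555, 0.001]
contact_force: [6.1, -1.7, -0.7]
width: -0.0002
```

Emit:
{"api": "move_arm", "payload": {
  "series": [
    [[-0.0008, 0.0003, 0, 0, 0, -0.002, 0], [0, 0, 0, 0, 0, 0, 0], [0, 0, 0, 0, 0, 0, 0]]
  ]
}}

```text
clock: 16.58
position: [0.4991, -0.1161, 0.0171]
ee_rot: [0.002, 0.832, 0.555, 0.001]
contact_force: [6.6, -2.3, -0.9]
width: 0.0001
```

Emit:
{"api": "move_arm", "payload": {
  "series": [
    [[-0.0006, 0.0002, 0, 0, 0, 0, 0], [0, 0, 0, 0, 0, 0, 0], [0, 0, 0, 0, 0, 0, 0]]
  ]
}}

```text
clock: 16.83
position: [0.4988, -0.116, 0.0172]
ee_rot: [0.002, 0.832, 0.555, 0.001]
contact_force: [7.5, -3.1, -1.9]
width: 0.0003
```

Run:
```python
from h import *
F=[]
for k in range(3):
    a=snap('side','s5.png'); F.append(manip.get_state()['contact_force'])
print(np.round(F,1))
im0=dict(np.load('pics/side0.png.npz'))
A=cv2.resize(a['color'][150:270,285:385],None,fx=5,fy=5,interpolation=2)
cv2.imwrite('pics/s5c.png',A[:,:,::-1])
```

```text
[[ 7.6 -2.7 -1.4]
 [ 8.  -3.  -1.2]
 [ 7.4 -3.5 -0.9]]
```

View pics/s5c.png

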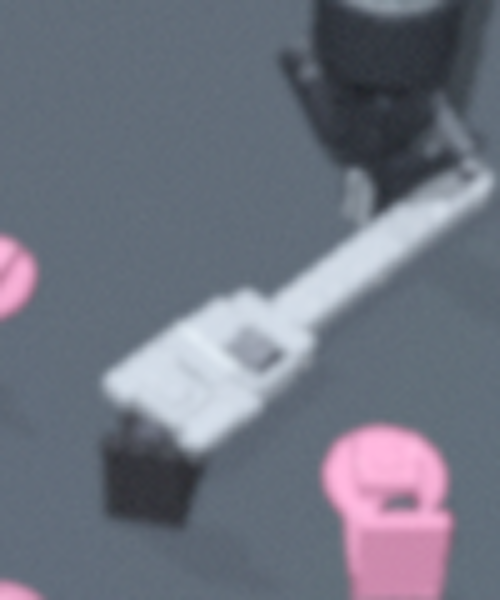

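Emit:
{"api": "move_arm", "payload": {
  "series": [
    [[0.002, -0.0008, 0, 0, 0, 0, 0], [0.004, -0.0015, 0, 0, 0, 0, 0], [0.008, -0.003, 0, 0, 0, 0, 0], [0.01, -0.004, 0, 0, 0, 0, 0], [0, 0, 0.02, 0, 0, 0, 0], [0, 0, 0.04, 0, 0, 0, 0], [0.005, -0.02, 0.04, 0, 0, 0, 0], [0.01, -0.03, 0.02, 0, 0, 0, 0], [0.01, -0.03, 0, 0, 0, 0, 0], [0.01, -0.03, 0, 0, 0, 0, 0], [0, -0.03, 0, 0, 0, 0, 0], [0, -0.03, 0, 0, 0, 0, 0], [0, 0, 0, 0, 0, 0, 0]]
  ]
}}

```text
clock: 18.07
position: [0.5551, -0.2986, 0.133]
ee_rot: [0.001, 0.833, 0.553, -0.001]
contact_force: [-0.1, 0.9, -0.5]
width: 0.0001
```

Run:
```python
from h import *
s=manip.get_state();print(s['clock'],s['position'],s['contact_force'])
b=snap('top','t6.png');a=snap('side','s6.png')
B=cv2.resize(b['color'][180:260,280:400],None,fx=6.6,fy=6.6,interpolation=2)
cv2.imwrite('pics/t6c.png',B[:,:,::-1])
im=b;g=im['color'].min(2)
for nm in('top0','t6'):
    im=dict(np.load('pics/'+nm+'.png.npz'));g=im['color'].min(2)
    n,l,st,c=cv2.connectedComponentsWithStats((g>190).astype(np.uint8)); 
    i=l[214,312]; v,u=np.nonzero((l==i)&(np.arange(640)[None]>341))
    P=np.array([ray(im,x,y,.014) for x,y in zip(u,v)])[:,:2]
    vx,vy,x0,y0=cv2.fitLine(P.astype(np.float32),cv2.DIST_L2,0,.01,.01).ravel()
    print(nm,st[i],np.arctan2(vy,vx),x0,y0,'x at y=.049',x0+vx/vy*(.049-y0))
```

```text
18.0667 [ 0.55510123 -0.29860232  0.13300405] [-0.08731201  0.89152052 -0.49189858]
top0 [301 192  90  37 992] -1.4022653 0.5779218 -0.116168536 x at y=.049 0.54981923
t6 [301 204  89  43 949] 1.1511204 0.4805805 -0.1049539 x at y=.049 0.54927224
```

View pics/t6c.png

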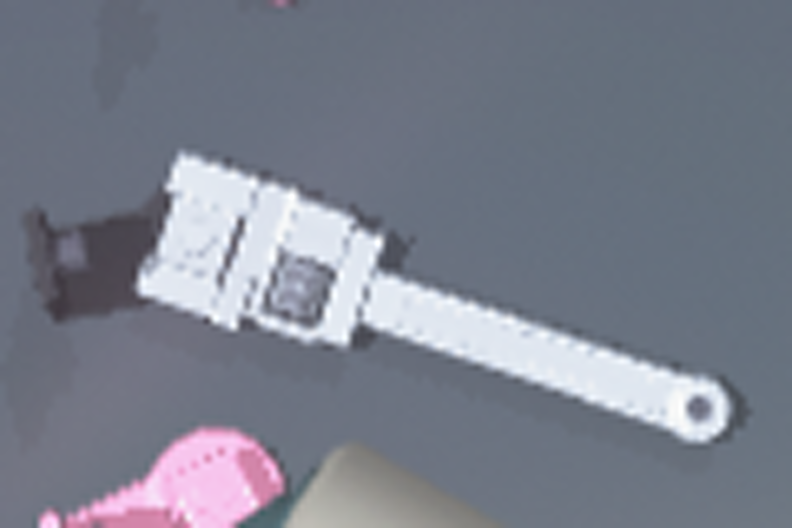

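View pics/s6.png

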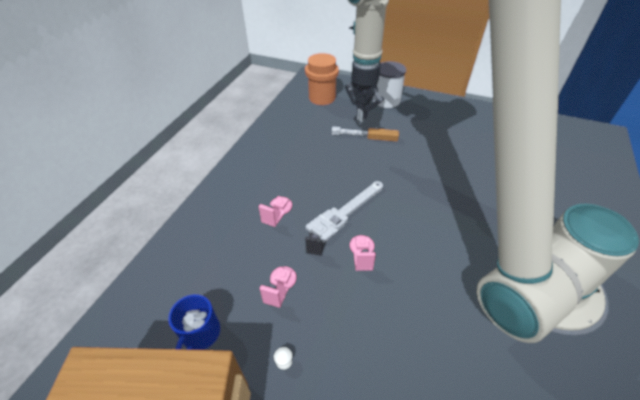

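Emit:
{"api": "move_arm", "payload": {
  "series": [
    [[-0.0036, 0.03, 0, 0, 0, -0.01, 0], [-0.0036, 0.03, 0, 0, 0, -0.01, 0], [-0.0036, 0.03, 0, 0, 0, 0, 0], [-0.0036, 0.03, 0, 0, 0, 0, 0], [-0.0036, 0.03, 0, 0, 0, 0, 0], [-0.0036, 0.03, 0, 0, 0, 0, 0], [-0.0036, 0.03, 0, 0, 0, 0, 0], [-0.0036, 0.03, 0, 0, 0, 0, 0], [-0.0036, 0.03, 0, 0, 0, 0, 0], [-0.0036, 0.03, 0, 0, 0, 0, 0], [0, 0, -0.03, 0, 0, 0, 0], [0, 0, -0.03, 0, 0, 0, 0], [0, 0, -0.02, 0, 0, 0, 0], [0, 0, 0, 0, 0, 0, 0], [0, 0, 0, 0, 0, 0, 0]]
  ]
}}

```text
clock: 19.42
position: [0.5175, 0.0082, 0.0532]
ee_rot: [-0.001, 0.837, 0.547, -0.002]
contact_force: [-0.4, 0.1, -0.1]
width: -0.0001
```

Emit:
{"api": "move_arm", "payload": {
  "series": [
    [[0.0013, -0.007, 0, 0, 0, 0, 0], [0, 0, -0.008, 0, 0, 0, 0], [0, 0, -0.006, 0, 0, 0, 0], [0, 0, -0.0025, 0, 0, 0, 0], [0, 0, 0, 0, 0, 0, 0], [0, 0, 0, 0, 0, 0, 0]]
  ]
}}

```text
clock: 19.92
position: [0.5203, 0.0, 0.0375]
ee_rot: [-0.0, 0.838, 0.546, -0.0]
contact_force: [-0.0, -0.1, -0.3]
width: -0.0001
```

Emit:
{"api": "move_arm", "payload": {
  "series": [
    [[0, 0, -0.0012, 0, 0, 0, 0], [0, 0, -0.0008, 0, 0, 0, 0], [0, 0, -0.0005, 0, 0, 0, 0], [0, 0, 0, 0, 0, 0, 0], [0, 0, 0, 0, 0, 0, 0]]
  ]
}}

```text
clock: 20.33
position: [0.5207, 0.0001, 0.0354]
ee_rot: [0.0, 0.838, 0.546, 0.0]
contact_force: [-0.2, -0.7, 4.2]
width: -0.0003
```

Emit:
{"api": "move_arm", "payload": {
  "series": [
    [[0, 0, -0.0005, 0, 0, 0, 0], [0, 0, 0, 0, 0, 0, 0]]
  ]
}}

```text
clock: 20.5
position: [0.5207, 0.0, 0.0353]
ee_rot: [0.0, 0.838, 0.546, 0.0]
contact_force: [-1.7, 0.2, 8.2]
width: -0.0001
```

Drag along +d (0.41, 0.91), 4 mm.

Emit:
{"api": "move_arm", "payload": {
  "series": [
    [[0.0005, 0.0012, 0, 0, 0, 0, 0], [0.0005, 0.0012, 0, 0, 0, 0, 0], [0.0006, 0.0012, 0, 0, 0, 0, 0], [0, 0, 0, 0, 0, 0, 0]]
  ]
}}

```text
clock: 20.83
position: [0.5217, 0.0023, 0.0353]
ee_rot: [0.001, 0.837, 0.547, -0.001]
contact_force: [-3.1, -4.8, 8.9]
width: 0.0001
```

Emit:
{"api": "move_arm", "payload": {
  "series": [
    [[0.0005, 0.0012, 0, 0, 0, 0, 0], [0.0005, 0.0012, 0, 0, 0, 0, 0], [0, 0, 0, 0, 0, 0, 0]]
  ]
}}

```text
clock: 21.08
position: [0.5225, 0.0042, 0.0353]
ee_rot: [0.001, 0.837, 0.547, -0.001]
contact_force: [-2.9, -6.4, 9.5]
width: 0.0002
```

Emit:
{"api": "move_arm", "payload": {
  "series": [
    [[0.0005, 0.0012, 0, 0, 0, 0, 0], [0.0005, 0.0012, 0, 0, 0, 0, 0], [0, 0, 0, 0, 0, 0, 0]]
  ]
}}

```text
clock: 21.33
position: [0.5233, 0.0062, 0.0353]
ee_rot: [0.002, 0.837, 0.547, -0.002]
contact_force: [-3.3, -7.6, 9.8]
width: -0.0
```

Emit:
{"api": "move_arm", "payload": {
  "series": [
    [[0.0005, 0.0012, 0, 0, 0, 0, 0], [0.0005, 0.0012, 0, 0, 0, 0, 0], [0, 0, 0, 0, 0, 0, 0]]
  ]
}}

```text
clock: 21.58
position: [0.5241, 0.0081, 0.0353]
ee_rot: [0.002, 0.837, 0.548, -0.002]
contact_force: [-4.9, -9.8, 10.2]
width: 0.0001
```

Emit:
{"api": "move_arm", "payload": {
  "series": [
    [[0.0005, 0.0012, 0, 0, 0, 0, 0], [0, 0, 0, 0, 0, 0, 0]]
  ]
}}

```text
clock: 21.75
position: [0.5248, 0.0095, 0.0353]
ee_rot: [0.002, 0.837, 0.547, -0.002]
contact_force: [-4.1, -8.1, 9.1]
width: 0.0004
```

Run:
```python
from h import *
a=snap('side','s7.png');print(manip.get_state()['contact_force'],manip.get_state()['position'])
B=cv2.imread('pics/s6.png')[170:260,290:390];A=a['color'][170:260,290:390,::-1]
cv2.imwrite('pics/s7c.png',cv2.resize(np.hstack([B,A]),None,fx=4,fy=4,interpolation=2))
```

```text
[-3.22027225 -8.32902722  9.92433205] [0.52480567 0.00953206 0.03528345]
```

View pics/s7c.png

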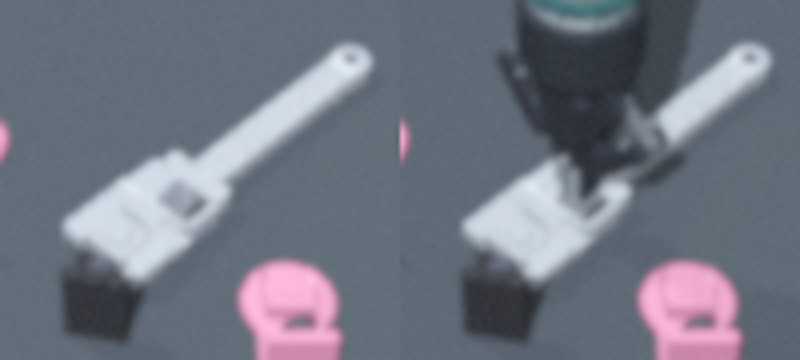

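Emit:
{"api": "move_arm", "payload": {
  "series": [
    [[0, 0, 0.02, 0, 0, 0, 0], [0, 0, 0.035, 0, 0, 0, 0], [-0.002, -0.027, 0.01, 0, 0, 0, 0], [-0.002, -0.027, 0, 0, 0, 0, 0], [-0.002, -0.027, 0, 0, 0, 0, 0], [-0.002, -0.027, 0, 0, 0, 0, 0], [-0.002, -0.027, 0, 0, 0, 0, 0], [0, 0, 0, 0, 0, 0, 0], [0, 0, 0, 0, 0, 0, 0]]
  ]
}}

```text
clock: 22.55
position: [0.5154, -0.124, 0.0992]
ee_rot: [-0.0, 0.838, 0.545, 0.0]
contact_force: [1.0, 0.6, 0.5]
width: -0.0003
```

Run:
```python
from h import *
b=snap('top','t8.png');a=snap('side','s8.png')
print(manip.get_state()['contact_force'])
for nm in('s6','s8'):
    im=dict(np.load('pics/'+nm+'.png.npz'));m=(im['color'].min(2)>150).astype(np.uint8)
    n,l,s,cc=cv2.connectedComponentsWithStats(m); i=l[205,355]
    v,u=np.nonzero((l==i)&(np.arange(640)[None]>348)&(np.arange(640)[None]<372))
    P=np.array([ray(im,x,y,.012) for x,y in zip(u,v)])[:,:2]
    vx,vy,x0,y0=cv2.fitLine(P.astype(np.float32),cv2.DIST_L2,0,.01,.01).ravel()
    print(nm,s[i],np.arctan2(vy,vx),x0+vx/vy*(-.106-y0))
cv2.imwrite('pics/t8c.png',cv2.resize(b['color'][180:260,280:400,::-1],None,fx=6.6,fy=6.6,interpolation=2))
```

```text
[ 0.37188689  0.16809996 -0.41723189]
s6 [ 306  181   77   59 1180] 1.2592498 0.47892478
s8 [ 306  181   77   59 1149] 1.2559007 0.47951296
```

View pics/t8c.png

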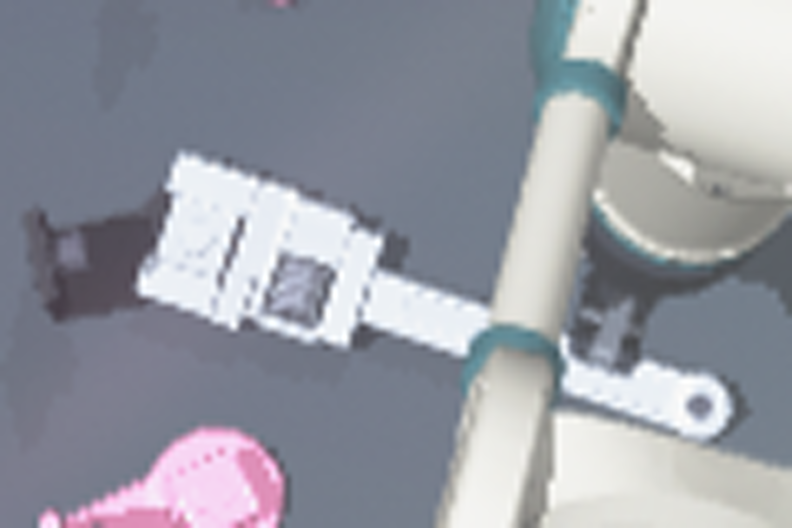

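Emit:
{"api": "move_arm", "payload": {
  "series": [
    [[0, 0, -0.035, 0, 0, 0, 0], [0, 0, -0.03, 0, 0, 0, 0], [0, 0, -0.013, 0, 0, 0, 0], [0, 0, -0.003, 0, 0, 0, 0], [-0.006, 0.0027, 0, 0, 0, 0, 0], [-0.006, 0.0027, 0, 0, 0, 0, 0], [-0.003, 0.0013, 0, 0, 0, 0, 0], [0, 0, 0, 0, 0, 0, 0], [0, 0, 0, 0, 0, 0, 0]]
  ]
}}

```text
clock: 23.4
position: [0.501, -0.1162, 0.0196]
ee_rot: [0.001, 0.838, 0.546, 0.001]
contact_force: [0.5, 0.8, -0.3]
width: -0.0002
```

Emit:
{"api": "move_arm", "payload": {
  "series": [
    [[-0.001, 0.0005, -0.002, 0, 0, 0, 0], [-0.001, 0.0005, 0, 0, 0, 0, 0], [0, 0, 0, 0, 0, 0, 0], [0, 0, 0, 0, 0, 0, 0]]
  ]
}}

```text
clock: 23.73
position: [0.5011, -0.1163, 0.0182]
ee_rot: [0.002, 0.838, 0.546, 0.002]
contact_force: [1.4, 0.3, 7.3]
width: -0.0002
```

Emit:
{"api": "move_arm", "payload": {
  "series": [
    [[0, 0, 0.002, 0, 0, 0, 0], [-0.0007, 0.0003, 0, 0, 0, 0, 0], [0, 0, 0, 0, 0, 0, 0], [0, 0, 0, 0, 0, 0, 0]]
  ]
}}

```text
clock: 24.07
position: [0.4976, -0.1149, 0.0185]
ee_rot: [-0.0, 0.838, 0.546, -0.0]
contact_force: [0.4, 0.7, 2.3]
width: -0.0
```

Emit:
{"api": "move_arm", "payload": {
  "series": [
    [[-0.0007, 0.0003, 0, 0, 0, 0, 0], [0, 0, 0, 0, 0, 0, 0]]
  ]
}}

```text
clock: 24.23
position: [0.4975, -0.1148, 0.0185]
ee_rot: [0.0, 0.838, 0.546, 0.0]
contact_force: [0.3, -0.5, 2.9]
width: -0.0003
```

Emit:
{"api": "move_arm", "payload": {
  "series": [
    [[-0.001, 0.0004, 0.0005, 0, 0, 0, 0], [0, 0, 0, 0, 0, 0, 0]]
  ]
}}

```text
clock: 24.4
position: [0.4969, -0.1145, 0.0189]
ee_rot: [0.001, 0.838, 0.546, 0.0]
contact_force: [2.3, -0.8, -0.8]
width: -0.0001
```

Emit:
{"api": "move_arm", "payload": {
  "series": [
    [[-0.0012, 0.0005, 0, 0, 0, 0, 0], [0, 0, 0, 0, 0, 0, 0]]
  ]
}}

```text
clock: 24.57
position: [0.4962, -0.1143, 0.019]
ee_rot: [0.001, 0.838, 0.546, 0.001]
contact_force: [4.1, -2.0, -3.5]
width: 0.0001
```

Emit:
{"api": "move_arm", "payload": {
  "series": [
    [[-0.0012, 0.0005, -0.0003, 0, 0, 0, 0], [0, 0, 0, 0, 0, 0, 0]]
  ]
}}

```text
clock: 24.73
position: [0.4958, -0.1141, 0.019]
ee_rot: [0.002, 0.838, 0.546, 0.001]
contact_force: [5.2, -2.6, -3.4]
width: 0.0
```

Emit:
{"api": "move_arm", "payload": {
  "series": [
    [[-0.001, 0.0004, 0, 0, 0, 0, 0], [0, 0, 0, 0, 0, 0, 0], [0, 0, 0, 0, 0, 0, 0]]
  ]
}}

```text
clock: 24.98
position: [0.4952, -0.1139, 0.019]
ee_rot: [0.002, 0.838, 0.546, 0.002]
contact_force: [5.8, -3.0, -4.3]
width: 0.0002
```

Emit:
{"api": "move_arm", "payload": {
  "series": [
    [[-0.0005, 0.0002, 0, 0, 0, 0, 0], [0, 0, 0, 0, 0, 0, 0], [0, 0, 0, 0, 0, 0, 0]]
  ]
}}

```text
clock: 25.23
position: [0.4951, -0.1138, 0.0191]
ee_rot: [0.003, 0.838, 0.546, 0.002]
contact_force: [5.6, -2.7, -3.9]
width: -0.0001
```

Emit:
{"api": "move_arm", "payload": {
  "series": [
    [[-0.0006, 0.0003, 0, 0, 0, 0, 0], [0, 0, 0, 0, 0, 0, 0], [0, 0, 0, 0, 0, 0, 0]]
  ]
}}

```text
clock: 25.48
position: [0.4949, -0.1137, 0.0192]
ee_rot: [0.003, 0.838, 0.546, 0.002]
contact_force: [6.5, -3.5, -3.4]
width: 0.0002
```

Across ≈ 7.3 N, firm. Back off and clear.

Emit:
{"api": "move_arm", "payload": {
  "series": [
    [[0.003, -0.0013, 0, 0, 0, 0, 0], [0.004, -0.0018, 0, 0, 0, 0, 0], [0.008, -0.0035, 0, 0, 0, 0, 0], [0.01, -0.0045, 0, 0, 0, 0, 0], [0, 0, 0.02, 0, 0, 0, 0], [0, 0, 0.04, 0, 0, 0, 0], [0.005, -0.02, 0.04, 0, 0, 0, 0], [0.01, -0.03, 0.02, 0, 0, 0, 0], [0.01, -0.03, 0, 0, 0, 0, 0], [0.01, -0.03, 0, 0, 0, 0, 0], [0, -0.03, 0, 0, 0, 0, 0], [0, -0.03, 0, 0, 0, 0, 0], [0, 0, 0, 0, 0, 0, 0], [0, 0, 0, 0, 0, 0, 0]]
  ]
}}

```text
clock: 26.65
position: [0.5512, -0.2935, 0.135]
ee_rot: [-0.001, 0.838, 0.545, -0.0]
contact_force: [0.1, 0.8, -0.3]
width: 0.0
```

Run:
```python
from h import *
s=manip.get_state();print(s['clock'],s['position'],s['contact_force'])
b=snap('top','t9.png');a=snap('side','s9.png')
for nm in('top0','t6','t9'):
    im=dict(np.load('pics/'+nm+'.png.npz'));g=im['color'].min(2)
    n,l,st,c=cv2.connectedComponentsWithStats((g>190).astype(np.uint8)); 
    i=l[214,312]; v,u=np.nonzero((l==i)&(np.arange(640)[None]>341))
    P=np.array([ray(im,x,y,.014) for x,y in zip(u,v)])[:,:2]
    vx,vy,x0,y0=cv2.fitLine(P.astype(np.float32),cv2.DIST_L2,0,.01,.01).ravel()
    print(nm,np.arctan2(vy,vx),'x at y=.049',x0+vx/vy*(.049-y0))
cv2.imwrite('pics/t9c.png',cv2.resize(b['color'][180:260,280:400,::-1],None,fx=6.6,fy=6.6,interpolation=2))
d=cv2.absdiff(cv2.imread('pics/top0.png'),cv2.imread('pics/t9.png')).max(2);print('bystander diff mug/driver/pull',[int((d[r]>60).sum()) for r in (np.s_[155:195,165:210],np.s_[160:240,435:480],np.s_[235:252,188:205])])
```

```text
26.65 [ 0.55116301 -0.29354727  0.13501207] [ 0.09720048  0.79067576 -0.26475772]
top0 -1.4022653 x at y=.049 0.54981923
t6 1.1511204 x at y=.049 0.54927224
t9 1.1539518 x at y=.049 0.5494263
bystander diff mug/driver/pull [0, 1888, 0]
```

View pics/t9c.png

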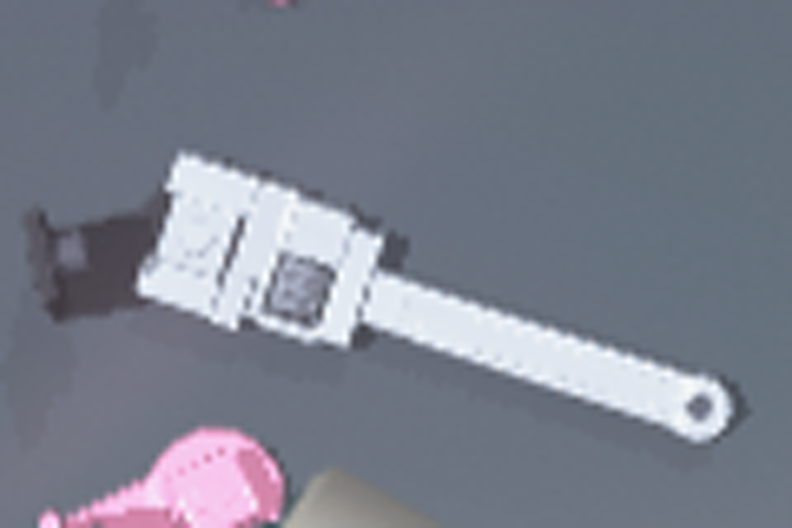

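Run:
```python
from h import *
d=cv2.absdiff(cv2.imread('pics/side0.png'),cv2.imread('pics/s9.png')).max(2);print('driver side diff',int((d[122:145,328:402]>60).sum()))
print(manip.sign_off())
```

```text
driver side diff 4
the job is handed in; nothing more can be done
None
```

The jaw is closed on the nut, the nut is tightened to its stop, and the wrench is still on it with the robot clear. I handed the job in at about 27 s of the 64 s allowed.

**Worm:** I rolled it in three strokes at about 8–10 N of press, until the drag rose to the slip limit, which I took as the stall. The whole-contact force stayed at or below about 15 N, under the 25 N limit.

**Swing:** I pushed the handle clockwise with about 4–6 N. It came up firm at about 8 N across the handle, and I backed off.

**Recheck after the swing:**
- **Worm:** a further stroke met rising resistance over about 8 mm before it slipped. The worm may have closed the jaw a few more tenths of a millimetre, so the jaw may have been slightly short of fully snug during the swing. I could not measure the jaw opening directly in the images.
- **Handle:** pressed again to about 7 N, it was still firm.

**Last checks:**
- **Handle turn:** the top camera showed about 0.585 rad overall, a little more than the nut's own 0.52–0.55 to the stop. I put the difference down to the wrench's initial play. The handle's rest angle before and after the recheck agreed within 0.003 rad.
- **Other things on the bench:** the mug and drawer pull were unchanged from above. The arm hid the nut driver from above, but the side view showed it unchanged.
- **Contact:** the force on the tool was within sensor noise at the end.

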